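# Rock the seesaw gate over and feed the balls down the other chute

## Robot

A 7-joint arm with a two-finger parallel gripper is mounted at the origin on the work surface; the furniture and walls round the work are solid. World frame = base frame: x ahead of the robot, y to its left, z up, the work surface at z = 0. Lengths are in m, angles in degrees, forces in N, time in s.
With the tool pointing down it reaches from about 0.425 to 0.875 m from the base axis. Payload 4.7 kg.
Tool frame: the origin (TCP) lies midway between the tips of the shut fingers; the grasp point (between the pads) lies env.grip_point_offset behind it (env.grip_point_offset is the distance from the TCP to the grasp point, in m); x points along the fingers, y is the direction in which the jaws open and shut, and the axes are right-handed (so a half turn about x gives the same grasp; the last joint's range is limited). The gripper opens to 87 mm and grips with 3 to 60 N. Pads are 19 mm wide; open, the fingers measure 117 mm over their backs; the gripper's body (75 mm by 190 mm) begins 51 mm behind the grasp point.
Start: joints at [-74.651, 18.392, -4.016, 83.108, 1.295, 78.541, -3.26], TCP at [0.163, 0.629, 0.223] pointing down, gripper open.
Joint ranges: [-163.93, 163.93], [-17.29, 119.83], [-79.2, 71.16], [3.27, 140.29], [-89.18, 269.18], [5.43, 117.66], [-154.24, 154.24]. Speed limits (degrees/s): [147.25, 147.25, 180, 180, 180, 180, 180].

## Interface

Orientations are given as [roll, pitch, yaw] about the fixed x, y, z axes, in that order (R = Rz(yaw) Ry(pitch) Rx(roll)).
In Python, from cell import readout, read_camera, camera_params, sign_off, spot_in, pinpoint, env gives the robot as it stands.
- The arm moves only by the shell command python3 -m pendant 'ROWS' [OPENING] [FORCE]. ROWS is a JSON object of lists of equal length, an entry for each row: "xyz": the shift along the world's x, y, z in m, a list of three; "turn": the turn about the world's z in rad. A call has 1 to 10 rows; each row shifts and turns the pose as measured when the row begins; what a row does not reach is not made up. A row lasts 1/8 s, in which the tool goes at most 62.5 mm and 10.7 degrees, less where a joint would pass 70% of its speed; a pose out of reach is approached as far as the arm can. A call is refused whole if a number of a shift passes 0.0625 or a number of a turn 0.188, either way. A call with a gripper value outside its range is refused whole. OPENING is the opening, from 0 (shut) to 1 (fully open), set as the call begins (- or left out, the last holds). The fingers move at their own pace and stop on an object; FORCE is the grip in N (left out, the last holds). Time passes only in rows, so rows that do not move let the fingers close. It gives the time, the measured TCP pose, the force and the opening at its end, in the units of the state.
- readout.get_obs(): the state, without advancing time (a new reading comes with each control period).
- read_camera(name): name is "scene" or "top" or "wrist"; returns the picture (384x512x3 uint8, red, green, blue); there is no depth.
- camera_params(name): a dict with "fx", "fy", "cx", "cy" (pixels), "rvec" (rotation vector, rad) and "tvec" (3), from world to camera coordinates, as OpenCV has them; the wrist camera has in their place "hand_eye" (4x4, takes a point from camera to tool coordinates, whose origin is the TCP and whose axes are the tool frame's). Camera axes: x right, y down, z forward; pixel columns grow to the right and rows downward; lengths in m; the calibration is good to about 2 mm. A picture is of the moment at which its call begins: read the wrist's pose just before it. camera_params takes no time and is no camera call.
- sign_off(): hands the job in, once; it reports no verdict.
Trained networks look in the newest picture that a camera, given by its name, has taken for a name from the list of things; names that differ only in an ending like _2 or _b are one class to them, and where a whole thing is asked for, a point or a joint stands for the part that bears it (a point fixed in the world has none). Each returns a list of dicts, best first, with "score" (0 to 1); they miss things now and then, are a little off and sometimes report something else, mostly with a low value. They report only what shows in the picture. A call takes as long as a camera call.
- spot_in(camera, name): "at" ([x, y, z] in m, in the coordinates of the camera as it stood for that picture, good to about 4 mm: the middle of the surface that is visible of it).
- pinpoint(camera, name): "at" ([x, y, z] in m, in the coordinates of the camera as it stood for that picture, good to about 4 mm: a listed point, or the origin of a listed thing).
The state is a dict: "time_s": time; "qpos": joint angles; "joint_velocities": joint speeds; "effort": joint torques, N m; "tool_pos": TCP position; "tool_rot": TCP orientation; "force": force on the tool from outside, world axes, zero at the start; "wrist_torque": the same for the moment, N m; "grip_width": finger opening in m.
Only numpy, scipy, OpenCV 4.12 (cv2) and the standard library are available. Lean on these libraries where they do the work, as an engineer would, in place of code of your own. Each camera call takes 0.05 s, during which the arm holds its last target.

## Task

The seesaw gate of the ball feeder now leads to one tray. Press down the paddle at the gate's raised end so that the gate rocks over its pivot and stays on the other side, and only then push the stop's upright tab across until the channel is open, so that all three steel balls run down the other chute and lie in its tray. Do not touch the balls themselves, and leave the loose things round the feeder where they are.

Things in the scene. Friction and masses are not known exactly. Their poses are not given: they have to be found in the camera images.
- feeder: Ball feeder, fixed to the table: plywood base 430 mm (y) by 100 mm (x), a sloping aluminium feed channel on posts behind (to x = +118 mm, up to 171 mm high), a seesaw gate at the channel's mouth, and at each end (+y left, -y right) a chute and an open tray. Origin: centre of the base's underside; +x points from the gate up the channel, roughly away from the robot; +y to its left.
- rocker (a joint): Angle of the seesaw gate about its axle: +0.28 rad = left (+y) end up, gate leads to the right tray; -0.28 rad = right end up, leads to the left tray. The heavy dark rod above the pivot holds it against either end stop; pressed past level it falls over by itself. Under 2 N on the middle of a paddle is enough.
- gate_axle (a point): Middle of the gate's axle, which runs along the feeder's x, 100 mm above the table. The gate is an open aluminium trough 170 mm long (y) and 52 mm wide (x), with a backstop plate at the middle of its front, topped by a dark rod 53 mm above the axle.
- paddle_left (a point): Middle of the dark rubber patch on top of the flat finger paddle at the gate's left (+y) end, 56 mm in front of the axle's middle, 70 mm left of it. Paddle: 30 mm along y, sticking out of the trough's front wall from 26 to 77 mm in front (-x) of the feeder's middle; that wall stands 10 mm above it. Raised it is about 127 mm, lowered 88 mm above the table; free space beneath.
- paddle_right (a point): The same on the paddle at the gate's right (-y) end.
- stop (a joint): How far the stop is slid towards the feeder's -y, m: 0 = steel blade across the channel, holding the balls; end of travel 0.036; the balls pass from about 0.024 on. It slides with about 1.5 to 3 N and stays where it is left.
- stop_tab (a point): Middle of the left (+y) face, with a rubber patch, of the stop's upright tab: a plate 44 mm along x, 6 mm thick, 36 mm high (18 mm above and below this point), joined to the blade by a thin bar. Closed, it stands 80 mm left of the channel's middle, top 193 mm above the table. Push this face towards -y; at the end of travel the tab is still 20 mm clear of the channel wall.
- tray_left (a point): Middle of the floor of the left (+y) tray, 14 mm above the table; inside 76 mm along x and 74 mm along y.
- tray_right (a point): The same of the right (-y) tray.
- ball_0_center (a point): Centre of steel ball 1 of 3, 20 mm in diameter, 33 g; at first queued in the feed channel behind the stop (ball 1 nearest to it).
- ball_1_center (a point): Centre of steel ball 2 of 3, 20 mm in diameter, 33 g; at first queued in the feed channel behind the stop (ball 1 nearest to it).
- ball_2_center (a point): Centre of steel ball 3 of 3, 20 mm in diameter, 33 g; at first queued in the feed channel behind the stop (ball 1 nearest to it).
- white_tape: Bystander: roll of white tape lying flat, 62 mm across, 19 mm high, in front of the feeder. Origin: centre of the underside, as for all bystanders.
- film_can: Bystander: black film can with a grey lid, lying, 52 x 33 x 33 mm, front left of the feeder.
- eraser: Bystander: eraser in a red sleeve, 21 x 45 x 13 mm, front right of the feeder.
- pvc_pipe: Bystander: lying piece of grey pipe, 85 mm long, 27 mm across, behind the gate to the right of the channel.
- white_sleeve: Bystander: upright white sleeve, 38 mm across, 50 mm high, behind the left chute.

How it is judged (in metres and radians):
On the way, in this order (a step that is already met when the one before it is completed fails the run):
1. the gate is rocked over to its other side while the balls are still held in the channel (distance of paddle_left from where it was at the start of the episode above 0.024 m and (value of joint rocker above 0.22 rad or value of joint rocker below -0.22 rad) and x of each of ball_0_center, ball_1_center, ball_2_center in the frame of feeder above 0.045 m), for 0.2 s.
2. the stop is pushed open (value of joint stop above 0.023 m), for 0.1 s.
At the end, for the whole second after the job is handed in: The gate rests on the side opposite to its start (at least 0.22 rad from level), the stop is open (at least 23 mm), and all three balls lie at rest in the tray of that side (within 62 mm of its middle, centre lower than 50 mm) (distance of paddle_left from where it was at the start of the episode above 0.024 m and ((value of joint rocker below -0.22 rad and y of each of ball_0_center, ball_1_center, ball_2_center in the frame of feeder above 0.125 m and horizontal distance between each of ball_0_center, ball_1_center, ball_2_center and tray_left below 0.062 m and height (world z) of each of ball_0_center, ball_1_center, ball_2_center below 0.05 m) or (value of joint rocker above 0.22 rad and y of each of ball_0_center, ball_1_center, ball_2_center in the frame of feeder below -0.125 m and horizontal distance between each of ball_0_center, ball_1_center, ball_2_center and tray_right below 0.062 m and height (world z) of each of ball_0_center, ball_1_center, ball_2_center below 0.05 m)) and value of joint stop above 0.023 m and linear speed of each of ball_0, ball_1, ball_2 below 0.05 m/s); the robot touches nothing.
It fails at once if a ball is touched by the robot (contact force between any of the fingers, the arm and ball_0 above 0.2 N or contact force between any of the fingers, the arm and ball_1 above 0.2 N or contact force between any of the fingers, the arm and ball_2 above 0.2 N).
It fails at once if a bystander is moved by more than 15 mm (distance of any of white_tape, film_can, eraser, pvc_pipe, white_sleeve from where it was at the start of the episode above 0.015 m).
It also fails if it takes over 48 s, if anything falls off the work surface, if the arm or the gripper's body presses on something with over 40 N, if the wrist force passes 120 N, or if a joint passes its speed limit or range.

## Working session

There is one attempt and no reset: what is moved stays moved. The work goes in short steps, Python scripts to look and compute and a shell command to move; the robot and the scene stay as the last step left them, time stands still between calls to the robot, and variables do not carry over. Pictures are saved under pics/ and viewed, and the job is handed in when it is done.

```bash
mkdir -p pics
cat > h.py <<'E'
import numpy as np,cv2
from cell import *
from scipy.spatial.transform import Rotation as R
def w(cam,p):
    c=camera_params(cam)
    M=cv2.Rodrigues(np.array(c["rvec"],float))[0]
    return M.T@(np.array(p)-np.array(c["tvec"]).ravel())
def proj(cam,P):
    c=camera_params(cam)
    M=cv2.Rodrigues(np.array(c["rvec"],float))[0]
    q=M@np.array(P)+np.array(c["tvec"]).ravel()
    return [c["fx"]*q[0]/q[2]+c["cx"],c["fy"]*q[1]/q[2]+c["cy"]]
def save(cam,n):
    im=read_camera(cam); cv2.imwrite("pics/"+n,cv2.resize(im[:,:,::-1],(800,600),interpolation=cv2.INTER_CUBIC)); return im
E
python3 - <<'E'
from h import *
for cam in ("top","scene"):
    save(cam,cam+"0.png")
    for n in ["feeder","gate_axle","paddle_left","paddle_right","stop_tab","tray_left","tray_right","ball_0_center","ball_2_center"]:
        for d in pinpoint(cam,n)[:2]:
            P=w(cam,d["at"]); print(cam,n,round(d["score"],2),P.round(3),np.round(proj(cam,P)))
o=readout.get_obs();print(o["time_s"],o["tool_pos"],o["tool_rot"],env.grip_point_offset)
E
```

```text
top feeder 0.78 [ 0.474  0.011 -0.   ] [254. 210.]
top feeder 0.26 [0.465 0.182 0.014] [183. 212.]
top gate_axle 0.73 [0.482 0.012 0.093] [255. 203.]
top gate_axle 0.46 [ 0.432 -0.065  0.091] [289. 226.]
top paddle_left 0.71 [0.416 0.067 0.125] [229. 232.]
top paddle_left 0.25 [0.519 0.094 0.173] [216. 180.]
top paddle_right 0.61 [ 0.434 -0.06   0.09 ] [287. 225.]
top stop_tab 0.76 [0.518 0.096 0.174] [215. 180.]
top tray_left 0.65 [0.465 0.181 0.018] [183. 212.]
top tray_right 0.92 [ 0.503 -0.161  0.014] [324. 200.]
top ball_0_center 0.52 [0.517 0.096 0.172] [215. 181.]
top ball_0_center 0.4 [0.537 0.019 0.149] [252. 174.]
top ball_2_center 0.4 [0.586 0.021 0.161] [252. 150.]
scene feeder 0.73 [0.484 0.009 0.001] [264. 242.]
scene feeder 0.67 [ 0.413 -0.161 -0.006] [311. 299.]
scene gate_axle 0.61 [0.484 0.012 0.098] [263. 210.]
scene gate_axle 0.18 [0.398 0.024 0.002] [236. 261.]
scene paddle_left 0.57 [0.418 0.072 0.128] [223. 204.]
scene paddle_left 0.36 [ 0.573 -0.091 -0.002] [320. 239.]
scene paddle_right 0.86 [ 0.433 -0.064  0.091] [279. 240.]
scene stop_tab 0.62 [0.528 0.099 0.177] [244. 158.]
scene stop_tab 0.62 [ 0.418 -0.158 -0.002] [311. 296.]
scene tray_left 0.86 [0.464 0.183 0.012] [202. 214.]
scene tray_right 0.8 [ 0.503 -0.153  0.011] [330. 265.]
scene ball_0_center 0.18 [ 0.575 -0.088 -0.001] [319. 238.]
scene ball_2_center 0.55 [0.585 0.022 0.159] [287. 165.]
1.0 [0.16322505 0.62920226 0.2226086 ] [72.95686594 89.99182874 58.41944445] 0.0187
```

View pics/top0.png

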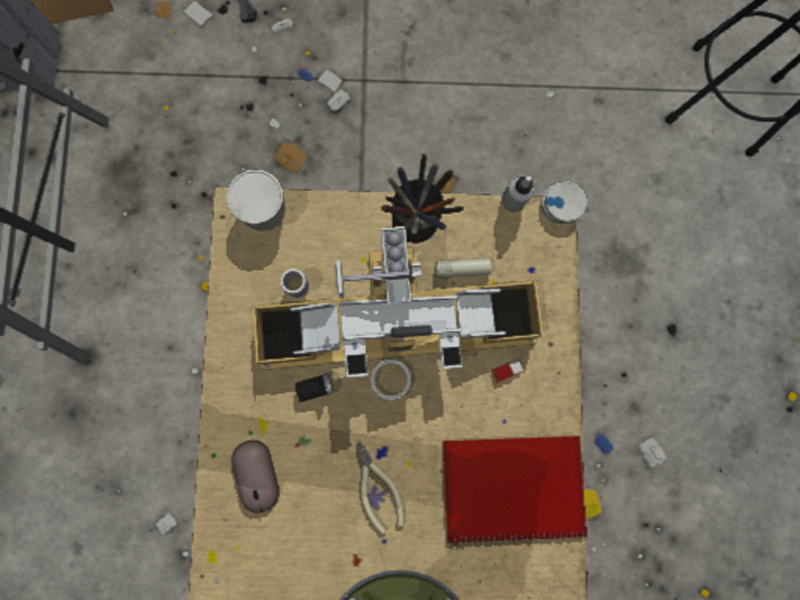

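View pics/scene0.png

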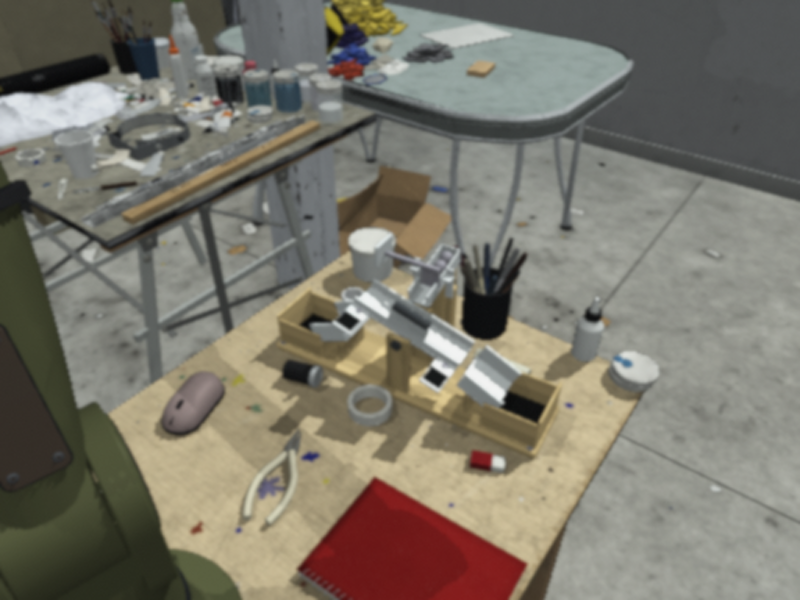

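Run:
```python
from h import *
o=readout.get_obs();M=R.from_euler("xyz",o["tool_rot"],degrees=True).as_matrix();print(M.round(3))
```

```text
[[ 0.     0.251  0.968]
 [ 0.     0.968 -0.251]
 [-1.     0.     0.   ]]
```

Both pictures show the left end raised: left paddle at about (356,358) in the top view, with the three balls at (395,245) behind the blade and the tab at (338,277). The two cameras agree and put the feeder yaw at about 6.4° and its origin at (0.484, 0.0115). So I press the left paddle first.

```bash
python3 -m pendant '{"xyz":[[0.028,-0.048,0],[0.028,-0.048,0],[0.028,-0.048,0],[0.028,-0.048,0],[0.028,-0.048,0],[0.028,-0.048,0],[0.028,-0.048,0],[0.028,-0.048,0],[0.028,-0.048,0],[0.028,-0.048,0]],"turn":[0.036,0.036,0.036,0.036,0.036,0.036,0.036,0.036,0.036,0.036]}' 0 20
python3 - <<'E'
from h import *
o=readout.get_obs();M=R.from_euler("xyz",o["tool_rot"],degrees=True).as_matrix();print(M.round(3))
t=np.radians(6.4);X=np.array([np.cos(t),np.sin(t)]);Y=np.array([-X[1],X[0]])
O=np.array([.484,.0115])
print("paddle",O-.056*X+.07*Y,"tab",O+.045*X+.08*Y)
E
```

```text
time_s: 2.25
tool_pos: [0.4466, 0.1373, 0.2237]
tool_rot: [60.6, 89.6, 67.9]
force: [1.2, 0.9, -0.4]
grip_width: 0.0016
[[ 0.003 -0.127  0.992]
 [ 0.007  0.992  0.127]
 [-1.     0.006  0.004]]
paddle [0.42054617 0.07482149] tab [0.51980204 0.09601754]
```

```bash
python3 -m pendant '{"xyz":[[-0.009,-0.022,0],[-0.009,-0.022,0],[-0.008,-0.02,-0.02],[0,0,-0.03],[0,0,-0.02]],"turn":[0,0,0,0,0]}'
python3 - <<'E'
from h import *
save("top","top1.png");save("scene","scene1.png")
for cam in ("top","scene"):
  for d in pinpoint(cam,"paddle_left")[:2]: print(d["score"],w(cam,d["at"]).round(3))
print(readout.get_obs()["tool_pos"])
E
```

```text
time_s: 2.88
tool_pos: [0.4221, 0.0665, 0.1548]
tool_rot: [38.4, 89.2, 45.3]
force: [0.1, -0.1, -0.1]
grip_width: 0.0003
0.74 [0.42  0.071 0.129]
[0.42283584 0.06680893 0.15607482]
```

View pics/scene1.png

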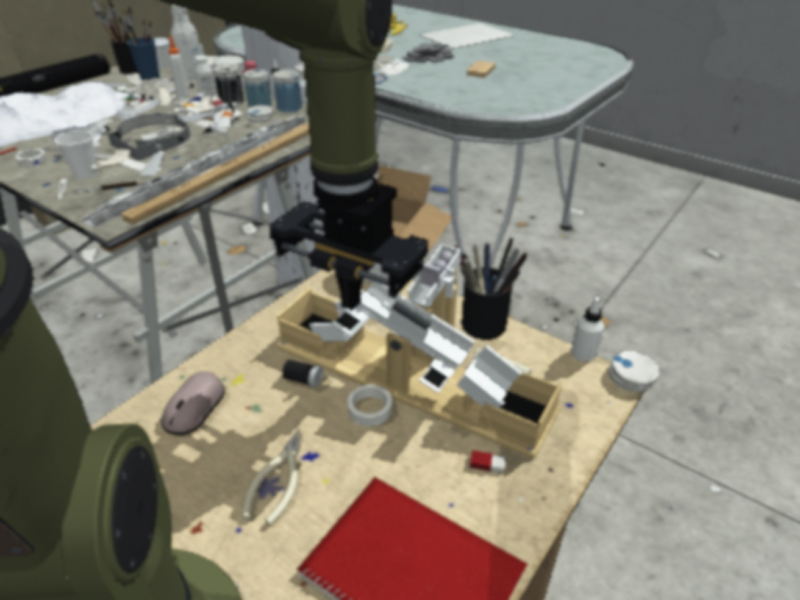

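View pics/top1.png

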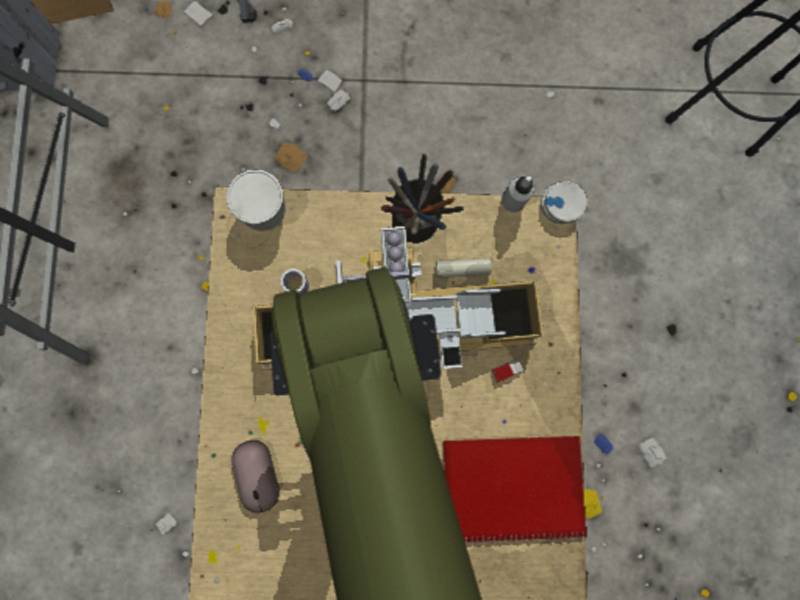

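The fingers are at (350,295) in the scene view, right above the paddle patch at (348,318). Next I press down to about z = 0.095.

```bash
python3 -m pendant '{"xyz":[[-0.001,0.005,-0.01],[0,0,-0.012],[0,0,-0.012],[0,0,-0.012],[0,0,-0.01],[0,0,-0.006],[0,0,0]],"turn":[0,0,0,0,0,0,0]}'
python3 - <<'E'
from h import *
save("scene","scene2.png")
E
```

```text
time_s: 3.95
tool_pos: [0.4228, 0.0729, 0.0914]
tool_rot: [31.8, 89.0, 38.7]
force: [0.4, -0.4, 0.5]
grip_width: 0.0007
```

View pics/scene2.png

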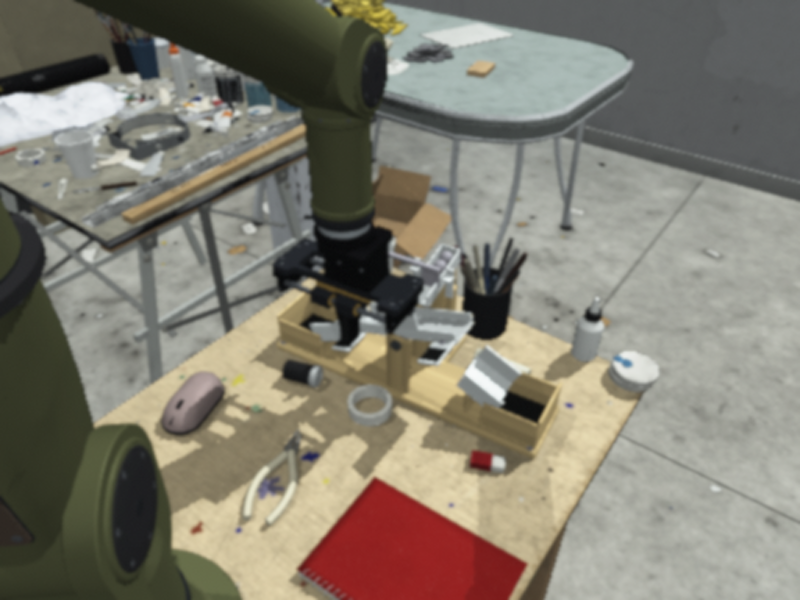

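The right end (440,320) is now up, so the gate has rocked over. I raise the tool and check the rest position before moving round to the tab.

```bash
python3 -m pendant '{"xyz":[[0,0,0.03],[0,0,0.05],[0,0,0.05],[0.02,0.02,0],[0.036,0.03,0],[0.036,0.02,0],[0,0,0]],"turn":[0,0,0,0,0,0,0]}'
python3 - <<'E'
from h import *
save("scene","scene3.png");save("top","top3.png")
for cam in ("scene","top"):
  for n in ("paddle_right","paddle_left","stop_tab","ball_0_center"):
    for d in pinpoint(cam,n)[:2]: print(cam,n,d["score"],w(cam,d["at"]).round(3))
print(readout.get_obs()["tool_pos"])
E
```

```text
time_s: 4.88
tool_pos: [0.5177, 0.1451, 0.2294]
tool_rot: [31.1, 88.7, 38.1]
force: [-1.2, -1.1, 0.1]
grip_width: 0.0004
scene paddle_right 0.59 [ 0.433 -0.06   0.132]
scene paddle_left 0.96 [0.419 0.074 0.09 ]
scene stop_tab 0.68 [0.524 0.101 0.176]
top paddle_right 0.68 [ 0.434 -0.059  0.126]
top paddle_right 0.59 [0.56  0.02  0.155]
top paddle_left 0.89 [0.416 0.073 0.089]
top paddle_left 0.18 [0.586 0.02  0.161]
top stop_tab 0.59 [0.522 0.098 0.173]
top stop_tab 0.53 [ 0.434 -0.059  0.127]
top ball_0_center 0.4 [0.538 0.02  0.151]
[0.51598402 0.1433186  0.23011358]
```

View pics/scene3.png

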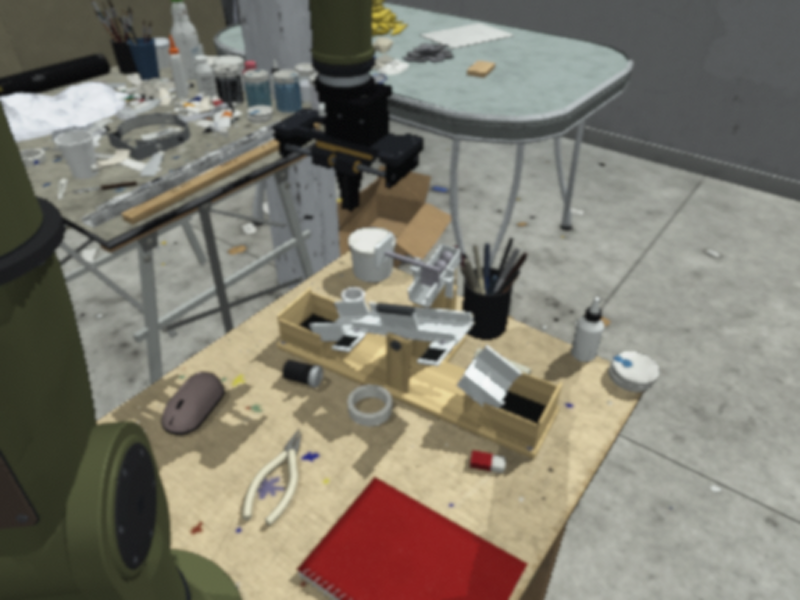

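View pics/top3.png

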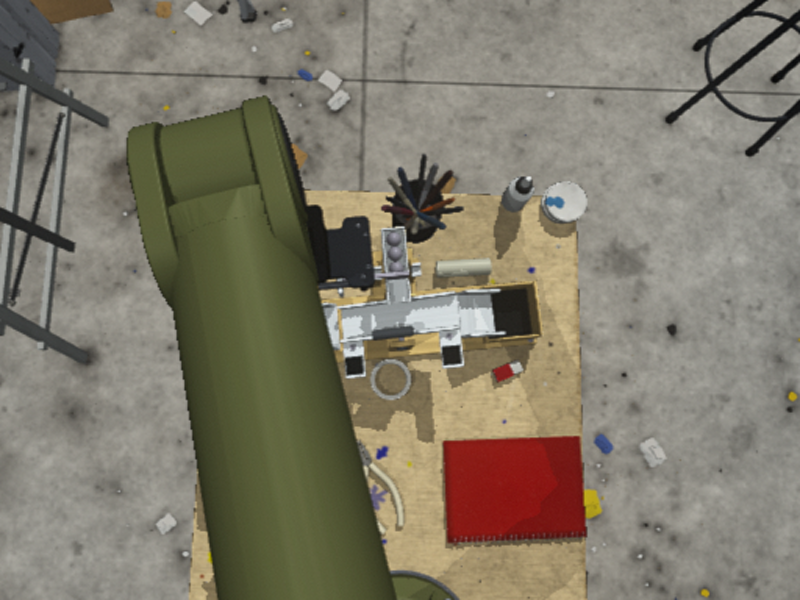

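Gate rests on the other side: left paddle low at z 0.09, right paddle at 0.13. The balls are still in the channel at (395,250) in the top view. Before the push I check clearance to the pen cup.

Run:
```python
from h import *
c=camera_params("top");M=cv2.Rodrigues(np.array(c["rvec"],float))[0];C=-M.T@np.array(c["tvec"]).ravel()
print(C)
for n,px,z in (("cup base?",(415,240),0),("cup front",(412,228),.1),("pen",(385,208),.2),("penfront",(440,228),.2),("pen front .25",(440,228),.25)):
    u=np.array(px)/1.5625
    d=M.T@np.array([(u[0]-c["cx"])/c["fx"],(u[1]-c["cy"])/c["fy"],1]);print(n,z,(C+d*(z-C[2])/d[2]).round(3))
for p in ([.59,-.04,.24],[.60,-.035,.24]): print(np.array(proj("scene",p))*1.5625,np.array(proj("top",p))*1.5625)
```

```text
[0.38221925 0.03792479 0.97904092]
cup base? 0 [ 0.618 -0.016  0.   ]
cup front 0.1 [ 0.612 -0.006  0.1  ]
pen 0.2 [0.611 0.034 0.2  ]
penfront 0.2 [ 0.586 -0.037  0.2  ]
pen front .25 0.25 [ 0.573 -0.032  0.25 ]
[491.54143241 220.60916616] [445.41953232 216.97510302]
[492.0533024  216.42923382] [441.39833746 208.95733136]
```

Pen tips are at about z 0.2 (scene row 240) and the gripper body will be at 0.245 or higher, so it clears them. Now I descend beside the tab.

```bash
python3 -m pendant '{"xyz":[[0.001,0,-0.02],[0.001,0,-0.02],[0,0,-0.015],[0,0,0]],"turn":[0,0,0,0]}'
python3 -c "
from h import *
save('scene','scene4.png');print(readout.get_obs()['tool_pos'])"
```

```text
time_s: 5.88
tool_pos: [0.5179, 0.1432, 0.1746]
tool_rot: [35.1, 88.5, 42.0]
force: [0.8, 0.6, -0.1]
grip_width: 0.0005
[0.51842216 0.14341966 0.17543971]
```

View pics/scene4.png

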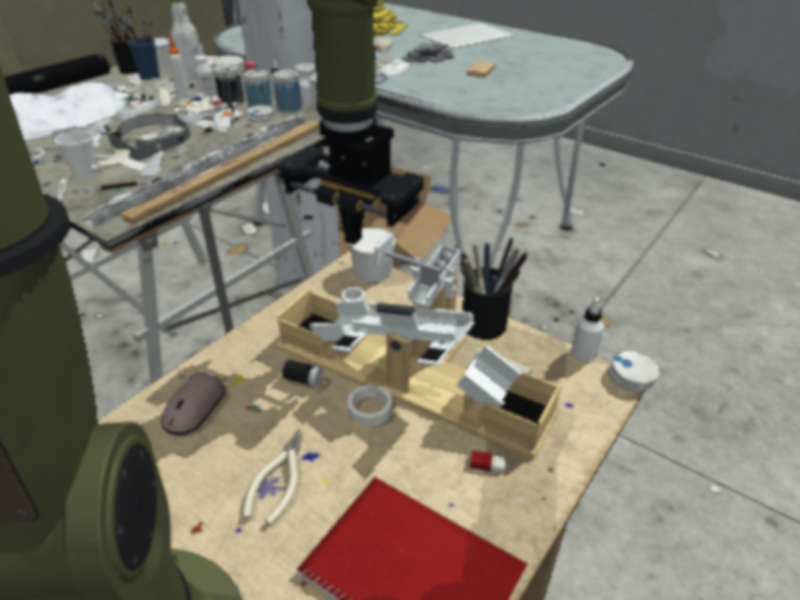

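The fingertip is at (355,240), left of the tab at about (383,248). Now I push along the feeder's -y.

```bash
python3 -m pendant '{"xyz":[[0.002,-0.015,0],[0.001,-0.01,0],[0.001,-0.008,0],[0.001,-0.008,0]],"turn":[0,0,0,0]}'
python3 -c "
from h import *
save('scene','scene5.png');o=readout.get_obs();print(o['tool_pos'],o['force'])
for cam in ('scene',):
  for d in pinpoint(cam,'stop_tab')[:2]: print(d['score'],w(cam,d['at']).round(3))"
```

```text
time_s: 6.42
tool_pos: [0.5249, 0.0999, 0.1777]
tool_rot: [32.9, 88.2, 39.7]
force: [-0.4, 1.1, -1.2]
grip_width: 0.0007
[0.52514479 0.09845262 0.17766896] [1.08521052 0.33044561 0.18265585]
0.98 [0.526 0.091 0.176]
```

View pics/scene5.png

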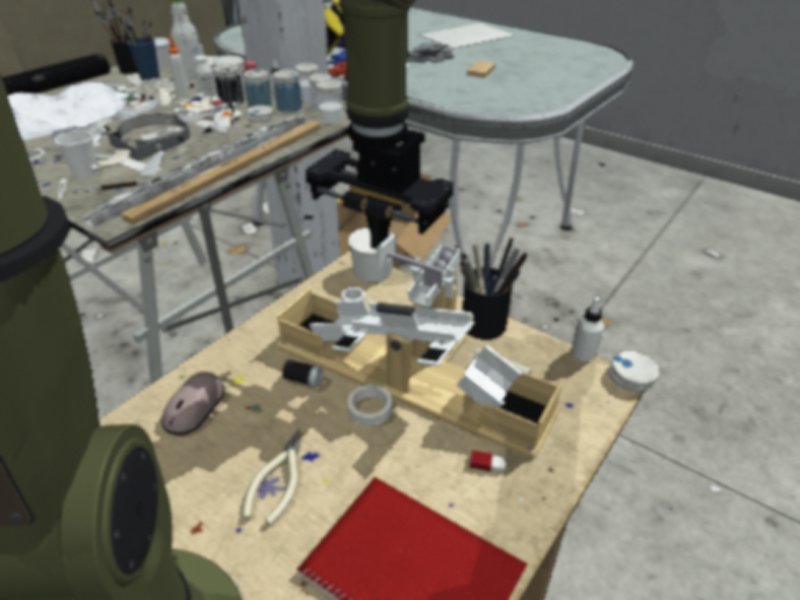

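The tip touches the tab, whose face has moved to about y 0.091. Another 22 mm or so opens the channel.

```bash
python3 -m pendant '{"xyz":[[0.001,-0.008,-0.001],[0.001,-0.007,-0.001],[0,-0.006,0],[0,-0.002,0],[0,0,0]],"turn":[0,0,0,0,0]}'
python3 -c "
from h import *
save('scene','scene6.png');o=readout.get_obs();print(o['tool_pos'],o['force'])
for cam in ('scene','top'):
  if cam=='top': save('top','top6.png')
  for d in pinpoint(cam,'stop_tab')[:2]: print(d['score'],w(cam,d['at']).round(3))"
```

```text
time_s: 7.15
tool_pos: [0.5278, 0.0761, 0.1759]
tool_rot: [31.8, 88.1, 38.6]
force: [0.3, -0.0, -0.2]
grip_width: 0.0004
[0.52774054 0.07606923 0.17588666] [1.05034548 0.73721654 0.21544296]
0.89 [0.526 0.069 0.177]
```

View pics/scene6.png

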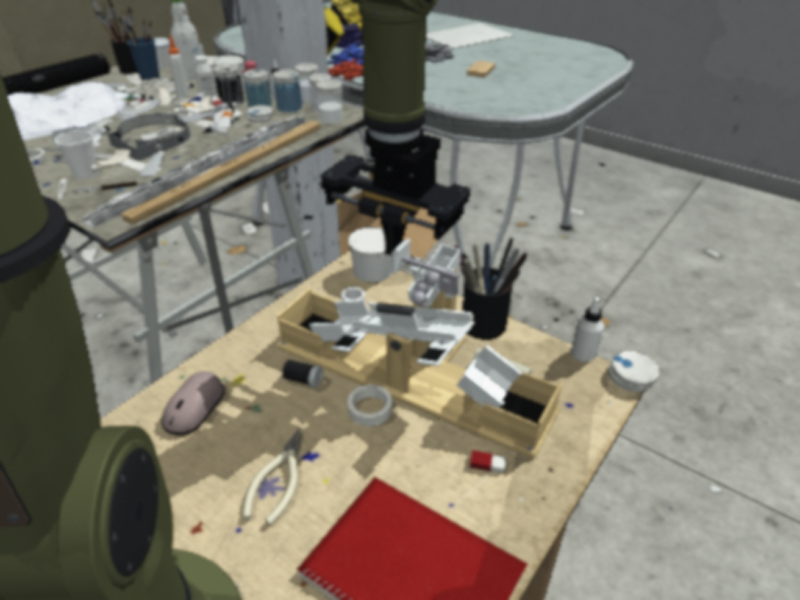

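A ball is leaving the channel at (425,292). I add a couple of millimetres to the push for margin and wait.

```bash
python3 -m pendant '{"xyz":[[0,-0.002,0],[0,0,0],[0,0,0],[0,0,0],[0,0,0],[0,0,0],[0,0,0],[0,0,0]],"turn":[0,0,0,0,0,0,0,0]}'
python3 -m pendant '{"xyz":[[0,0.015,0],[0,0.03,0],[0,0.03,0],[0,0.02,0.03],[0,0.04,0.04],[0,0.05,0.03],[0,0.05,0],[0,0.05,0],[0,0,0]],"turn":[0,0,0,0,0,0,0,0,0]}'
python3 -c "
from h import *
o=readout.get_obs();print(o['tool_pos'],o['force'])
for cam in ('scene','top'):
  save(cam,cam+'7.png')
  for n in ('stop_tab','ball_0_center','paddle_left'):
   for d in pinpoint(cam,n)[:3]: print(n,d['score'],w(cam,d['at']).round(3))"
```

```text
time_s: 8.35
tool_pos: [0.5274, 0.0742, 0.1756]
tool_rot: [31.9, 88.1, 38.8]
force: [-0.1, 0.7, -0.7]
grip_width: 0.0007
time_s: 9.48
tool_pos: [0.5213, 0.3768, 0.2777]
tool_rot: [39.8, 88.2, 46.9]
force: [-0.2, -0.8, -1.0]
grip_width: 0.0005
[0.52129881 0.37675723 0.27767065] [-0.21962816 -0.78748932 -1.03206044]
stop_tab 0.88 [0.527 0.067 0.178]
ball_0_center 0.41 [0.448 0.213 0.025]
ball_0_center 0.4 [0.543 0.173 0.002]
ball_0_center 0.23 [ 0.394  0.021 -0.001]
paddle_left 0.65 [0.42  0.075 0.091]
stop_tab 0.52 [0.523 0.069 0.172]
stop_tab 0.32 [ 0.476  0.011 -0.001]
ball_0_center 0.38 [0.446 0.209 0.023]
paddle_left 0.85 [0.417 0.072 0.083]
```

View pics/scene7.png

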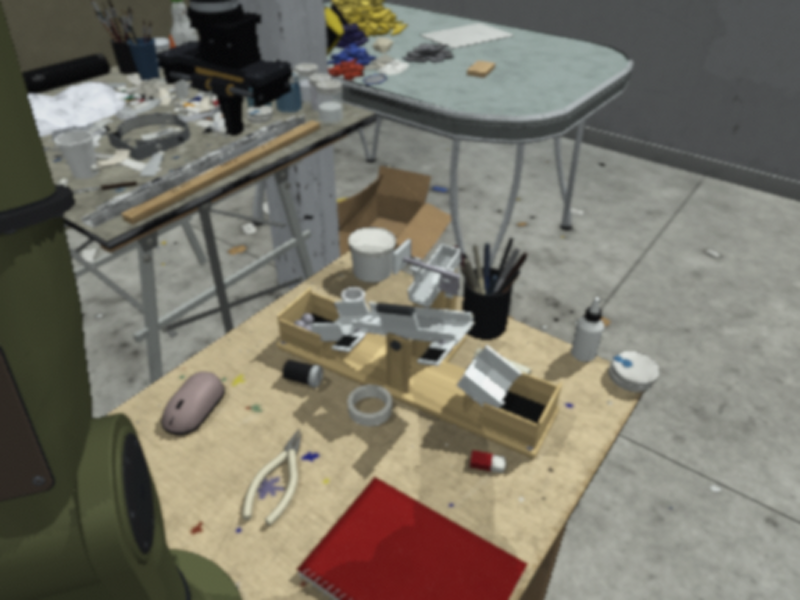

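View pics/top7.png

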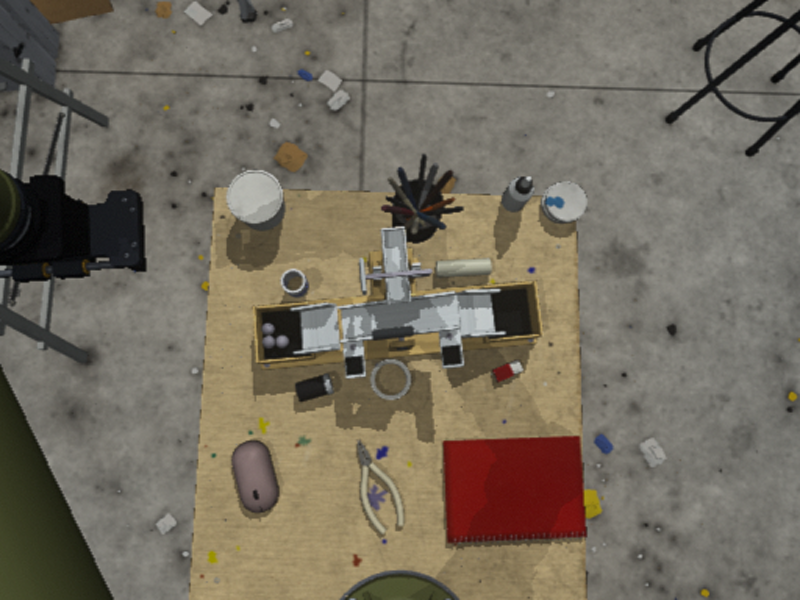

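The top view shows three balls in the left tray at (268,328), (268,341) and (282,341), and the channel is empty. I wait a little so they can settle, check again, then hand in.

```bash
python3 -m pendant '{"xyz":[[0,0,0],[0,0,0],[0,0,0],[0,0,0],[0,0,0],[0,0,0],[0,0,0],[0,0,0]],"turn":[0,0,0,0,0,0,0,0]}'
python3 -c "
from h import *
a=cv2.cvtColor(cv2.imread('pics/top7.png'),cv2.COLOR_BGR2GRAY);save('top','top8.png');b=cv2.cvtColor(cv2.imread('pics/top8.png'),cv2.COLOR_BGR2GRAY)
print(cv2.absdiff(a,b)[300:365,250:300].max(), cv2.absdiff(a,b)[180:390,230:540].max())
save('top','top9.png');b2=cv2.imread('pics/top9.png',0);print(cv2.absdiff(cv2.imread('pics/top8.png',0),b2)[300:365,250:300].max())
cv2.imwrite('pics/crop.png',cv2.resize(cv2.imread('pics/top9.png')[280:380,240:400],None,fx=4,fy=4))"
```

```text
time_s: 10.88
tool_pos: [0.5253, 0.3676, 0.2797]
tool_rot: [35.8, 88.1, 42.2]
force: [-0.2, -0.0, -1.1]
grip_width: 0.0002
5 28
5
```

View pics/crop.png

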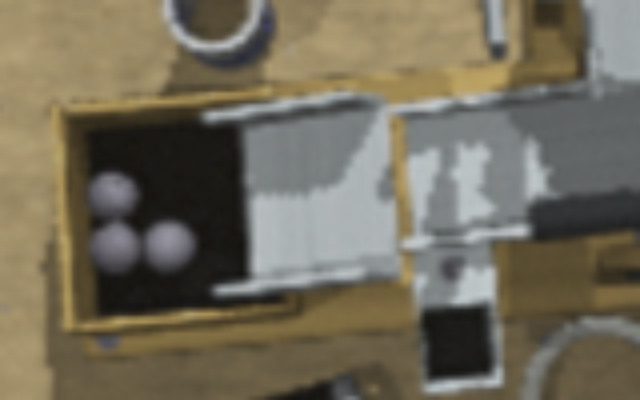

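Three balls lie still in the tray: the image there changed only by noise.

```bash
python3 -c "
from cell import *
print(sign_off())"
```

```text
the job is handed in; nothing more can be done
None
```

The gate is rocked over, the stop is open and all three balls lie in the left tray. I handed the job in at about 11 s of the 48 s allowed; `sign_off()` gives no verdict.

**What I did:** I pressed the raised left paddle until the gate fell over to the other side, then lifted clear and confirmed it stayed there with the balls still in the channel. I then pushed the stop's tab about 30 mm towards -y with the shut fingers and moved the arm well away.

**Last checks:**
- **Gate:** the left paddle is low, at about 83–91 mm. I last measured the right paddle, at about 126–132 mm, before the push.
- **Stop:** the tab's face moved about 30 mm, from y ≈ 0.098 to y ≈ 0.068, against the 23 mm needed. That is a camera estimate, good to about 4 mm.
- **Balls:** all three lie against the tray's outer wall. The one the networks located is about 33 mm from the tray's middle. Successive pictures showed no movement there beyond noise.
- **Loose things:** by eye, they are where they started.
- **Contact:** wrist forces in the readings I took stayed under about 2 N, and I saw no contact with the balls.

**Disagreements:** the networks gave low scores for the balls (about 0.4) and some false hits elsewhere, so I counted the balls from the picture. The two cameras differed by up to 8 mm in paddle height.

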